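# Dock the micromotor control unit, set its speed ring and pull it on

## Robot

A 7-joint arm with a two-finger parallel gripper is mounted at the origin on a cart in front of the work surface, level with it; the furniture and walls round the work are solid. World frame = base frame: x ahead of the robot, y to its left, z up, the work surface at z = 0. Lengths are in m, angles in rad, forces in N, time in s.
With the tool pointing down it reaches from about 0.4 to 0.85 m from the base axis. Payload 10.4 kg.
Tool frame: the origin (TCP) lies at the very end of the fingers, on their centre line; the grasp point (between the pads) lies 19 mm behind it; z points along the fingers, y is the line along which they close (so a half turn about z gives the same grasp; the last joint's range is limited). The gripper opens to 85 mm and grips with 20 to 120 N. Pads are 22 mm wide; open, the fingers measure 114 mm over their backs; the gripper's body (76 mm by 85 mm) begins 54 mm behind the grasp point. The pads swing forward as they close: fully open they stand 13 mm farther back than shut.
Start: joints at [-1.262, 0.332, -0.065, 1.46, 0.022, 1.35, -0.088], TCP at [0.204, 0.591, 0.231] pointing down, gripper open.
Joint ranges: [-2.6, 2.6], [-0.5, 2.12], [-1.47, 1.34], [0.16, 2.42], [-1.27, 4.41], [0.06, 2.06], [-2.6, 2.6]. Speed limits (rad/s): [2.22, 2.22, 2.79, 2.79, 3.14, 3.14, 3.14].

## Interface

Orientations are given as [roll, pitch, yaw] about the fixed x, y, z axes, in that order (R = Rz(yaw) Ry(pitch) Rx(roll)).
In Python, from workcell import readout, eyes, workorder gives the robot as it stands. The module is installed in compiled form; this text tells all that it offers.
- The arm moves only by the tool drive_tool, never from a script. Its argument "steps" is a list of rows, each an object with "slide": the shift along the tool's x, y, z in m, a list of three; "turn": the turn, a rotation vector about the tool's x, y, z in rad, a list of three; "hand": the opening, from -1 (shut) to 1 (fully open), so that 0 is half open. In form: [{"slide": [dx, dy, dz], "turn": [rx, ry, rz], "hand": hand}, ...]. A call has 1 to 12 rows; each row is the pose to reach, as a shift and turn from the pose commanded when the call began, along the tool's axes at that moment; what a row does not reach only later rows make up. A row lasts 1/8 s, in which the tool goes at most 62.5 mm and 10.7 degrees, less where a joint would pass 70% of its speed; a pose out of reach is approached as far as the arm can. A call with a gripper value outside its range is refused whole. The fingers move at their own pace and stop on an object; "grip_force" is the grip in N (left out, the last holds). Time passes only in rows, so rows that repeat a pose let the fingers close. It gives the time, the measured TCP pose, the force, the opening and the grip force at its end, in the units of the state.
- readout.get_state(): the state, without advancing time (a new reading comes with each control period).
- eyes.read_camera(name): name is "side" or "top"; returns a dict with "pixels" (384x512x3 uint8, red, green, blue), "z_map" (384x512 float32, m along the optical axis (not along the pixel's ray), 0 where there is no reading), "vfov" (degrees; the focal length in pixels is half the picture's height over the tangent of half this angle, whatever the lens; pixels are square), "cx", "cy" (the principal point, pixels), "world_from_camera" (4x4, takes a point from camera to world coordinates). Camera axes: x right, y up, looking along -z (the intrinsics and any distortion apply to the point x, -y, -z); pixel columns grow to the right and rows downward; lengths in m; the calibration is good to about 2 mm. A picture is of the moment at which its call begins.
- workorder.job_done(): hands the job in; it is judged then, once.
Trained networks look in the newest picture that a camera, given by its name, has taken for a name from the list of things; names that differ only in an ending like _2 or _b are one class to them, and where a whole thing is asked for, a point or a joint stands for the part that bears it (a point fixed in the world has none). Each returns a list of dicts, best first, with "p" (0 to 1); they miss things now and then, are a little off and sometimes report something else, mostly with a low value. They report only what shows in the picture. A call takes as long as a camera call. They do not tell look-alikes from the thing itself.
- eyes.masks_of(name, camera): "mask" (384x512 bool, what is visible of it) and "box" ([left, top, width, height] in pixels, round what is visible of it).
The state is a dict: "time": time; "q": joint angles; "joint_vel": joint speeds; "joint_efforts": joint torques, N m; "tool_pos": TCP position; "tool_rot": TCP orientation; "wrist_force": force on the tool from outside, world axes, zero at the start; "moment": the same for the moment, N m; "gripper_width": finger opening in m; "gripper_force": force on a finger pad.
Only numpy, scipy, OpenCV 4.12 (cv2) and the standard library are available. Lean on these libraries where they do the work, as an engineer would, in place of code of your own. Each camera call takes 0.05 s, during which the arm holds its last target. There are 200 camera calls.

## Task

Move the micromotor's control unit from its charger into the bench dock, fully seated and handled by its housing only; charger and dock each leave only one pair of its sides free to grip, so set it down on the way and take it again by the other pair. Then turn the outer speed ring until its white pointer lines up with the black tick on the housing, leaving the centre knob in. Finally pull the centre start knob fully up, hold it a moment without lifting the unit or turning the ring, and let it spring back; leave the other things alone.

Things in the scene. Friction and masses are not known exactly. Their poses are not given: they have to be found in the camera images.
- control_unit: Loose upright white box, 62 (x) x 50 (y) x 60 mm high, 0.65 to 0.95 kg; 93 mm to the top of the knob. Origin: centre of its underside, z up. Speed ring and, inside it, start knob are centred on its top; a black tick at the -x edge of the top face is the ring's index. Starts in the charger, x along the charger's x: only its +-x ends (62 mm apart) are free to grip.
- speed_ring (a joint): Turn of the speed ring about the unit's upright axis, rad, positive counter-clockwise seen from above; 0 = white pointer on the black tick (the wanted setting). Begins 0.7 to 1.3, so it must be turned clockwise. Stays where it is left (friction 0.04 N m), stops at +-1.6.
- ring_grip: The speed ring itself: black knurled ring, 45 mm outside diameter, 12 mm high, its underside 3 mm above the unit's top face (63 to 75 mm above the unit's underside). Origin: centre of its underside; the white pointer on its top and rim lies towards its own -x.
- start_knob (a joint): Pull of the start knob straight up, m: 0 = in (rest), 0.010 = stop; switches on at 7 mm. A spring draws it in with 2.0 N at first, 3.6 N at the stop; beyond the stop the pull lifts the whole unit, which only its weight (6 N or more) holds in the dock.
- knob_grip: The start knob itself: round aluminium knob, 24 mm diameter, 17 mm high, coaxial with the ring; its underside is 1 mm above the ring's top face (76 to 93 mm above the unit's underside when in). Origin: centre of its underside.
- charger: Fixed black stand, base plate 104 x 104 x 8 mm, origin at the centre of its underside. The unit stands on the plate between tall flared cheeks (tops 67 mm above the worktop) at the +-y sides and lips (8 mm above the plate) at the +-x sides, 2.5 mm play all round.
- dock: Fixed grey stand, empty at first; base plate 104 x 104 x 8 mm, origin at the centre of its underside. Tall cheeks (tops 67 mm above the worktop, flared as a lead-in) at its +-x sides, lips 8 mm high at +-y. The docked unit, its x along the dock's x (either way round), leaves only its +-y sides (50 mm apart) free to grip. 2.5 mm play all round.
- dock_seat (a point): Point on the dock's plate, 8 mm above the worktop, on which the centre of the docked unit's underside belongs; axes as the dock's.
- pot: Bystander: round grey pot, 91 mm diameter, 44 mm high, origin at the centre of its underside.
- flask: Bystander: small green bottle, 36 mm diameter, 90 mm high, origin at the centre of its underside.
- tape: Bystander: roll of masking tape lying flat, 96 mm diameter, 25 mm high, origin at the centre of its underside.
Things that resemble listed ones, but are neither listed nor needed, are in the scene too. What is shaped like the dock but yellow is not meant. What is shaped like the control_unit but orange is not meant.

How it is judged:
On the way, in this order (a step that is already met when the one before it is completed fails the run):
1. the unit stands fully seated in the dock, its start knob in (horizontal distance between control_unit and dock_seat below 0.006 m and z of control_unit in the frame of dock_seat below 0.003 m and angle between control_unit's own z axis and vertical below 0.06 rad and angle between the x axis of control_unit and the x axis of dock_seat, either way round below 0.2 rad and value of joint start_knob below 0.003 m), for 0.2 s.
2. the ring's pointer is on the tick, the start knob still in, the unit seated (all of step 1 and value of joint speed_ring between -0.15 and 0.15 rad), for 0.2 s.
3. the start knob is pulled up past 7 mm with the unit seated and the ring on its tick (horizontal distance between control_unit and dock_seat below 0.006 m and z of control_unit in the frame of dock_seat below 0.003 m and angle between control_unit's own z axis and vertical below 0.06 rad and angle between the x axis of control_unit and the x axis of dock_seat, either way round below 0.2 rad and value of joint speed_ring between -0.15 and 0.15 rad and value of joint start_knob above 0.007 m), for 0.2 s.
At the end, for the whole second after the job is handed in: The unit stands released and at rest in the dock (within 6 mm of the seat, under 3 mm above it, tilt under 0.06 rad, x axes within 0.2 rad either way round), the ring within 0.15 rad of its tick, and the start knob, pulled past 7 mm for 0.2 s, is back in (under 1.5 mm) (horizontal distance between control_unit and dock_seat below 0.006 m and z of control_unit in the frame of dock_seat below 0.003 m and angle between control_unit's own z axis and vertical below 0.06 rad and angle between the x axis of control_unit and the x axis of dock_seat, either way round below 0.2 rad and value of joint speed_ring between -0.15 and 0.15 rad and value of joint start_knob below 0.0015 m and linear speed of control_unit below 0.02 m/s and contact force between the fingers and control_unit below 0.1 N); the robot touches nothing.
It fails at once if the start knob is pulled (over 3 mm) while the unit is not seated in the dock or the ring is not on its tick (value of joint start_knob above 0.003 m and not (horizontal distance between control_unit and dock_seat below 0.006 m and z of control_unit in the frame of dock_seat below 0.003 m and angle between control_unit's own z axis and vertical below 0.06 rad and angle between the x axis of control_unit and the x axis of dock_seat, either way round below 0.2 rad and value of joint speed_ring between -0.15 and 0.15 rad)).
It fails at once if the unit is held by its ring or knob while it is not seated in the dock ((contact force between the fingers and ring_grip above 2 N or contact force between the fingers and knob_grip above 2 N) and not (horizontal distance between control_unit and dock_seat below 0.006 m and z of control_unit in the frame of dock_seat below 0.003 m and angle between control_unit's own z axis and vertical below 0.06 rad and angle between the x axis of control_unit and the x axis of dock_seat, either way round below 0.2 rad)).
It fails at once if a bystander (pot, flask or tape) is moved by more than 20 mm (distance of any of pot, flask, tape from where it was at the start of the episode above 0.02 m).
It also fails if it takes over 72 s, if anything falls off the work surface, if the arm or the gripper's body presses on something with over 40 N, if the wrist force passes 120 N, or if a joint passes its speed limit or range.

## Working session

There is one attempt and no reset: what is moved stays moved. The work goes in short steps, Python scripts to look and compute and a tool call to move; the robot and the scene stay as the last step left them, time stands still between calls to the robot, and variables do not carry over. Pictures are saved under pics/ and viewed, at most 10 in all, crops included, and the job is handed in when it is done.

Besides the shell and the picture viewer there is one more tool, called after "Emit:" as a command line: name --argument value ..., lists and objects as JSON in quotes. drive_tool: Moves the arm, as the interface text tells. Its arguments: {"type":"object","properties":{"steps":{"type":"array"},"grip_force":{"type":"number"}},"required":["steps"]}

```bash
mkdir -p pics; cat > h.py <<'E'
import numpy as np, cv2
from workcell import readout, eyes, workorder
from scipy.spatial.transform import Rotation as R
def cam(n):
    d=eyes.read_camera(n); return d
def cloud(d):
    z=d["z_map"]; f=z.shape[0]/2/np.tan(np.radians(d["vfov"])/2)
    v,u=np.mgrid[:z.shape[0],:z.shape[1]]
    P=np.stack([(u-d["cx"])/f*z,-(v-d["cy"])/f*z,-z,np.ones_like(z)],-1)
    W=P@np.array(d["world_from_camera"]).T
    W[z==0]=np.nan
    return W[...,:3]
def save(d,n): cv2.imwrite("pics/"+n+".png",d["pixels"][...,::-1])
E
python3 - <<'E'
from h import *
print(readout.get_state())
for c in ["top","side"]:
    d=cam(c); save(d,c+"0"); W=cloud(d); print(c,{k:v for k,v in d.items() if k not in("pixels","z_map")})
    for n in ["control_unit","charger","dock","pot","flask","tape","ring_grip","knob_grip"]:
        for m in eyes.masks_of(n,c)[:4]:
            p=W[m["mask"]]; p=p[~np.isnan(p[:,0])]
            print(n,round(m["p"],2),m["box"],np.nanmedian(p,0).round(3), p.max(0).round(3),p.min(0).round(3), np.median(d["pixels"][m["mask"]],0))
E
```

```text
{'time': 0.0, 'q': array([-1.26158061,  0.33290355, -0.06469809,  1.46094768,  0.02158145,
        1.34994492, -0.08853259]), 'joint_vel': array([ 1.67102808e-04,  9.89097119e-04, -2.45741214e-04, -1.79298815e-04,
        5.56854080e-06,  1.32075020e-03,  1.21666168e-03]), 'joint_efforts': array([-2.29438037e-04, -6.25441360e+01,  4.89785685e-02, -3.91612029e+01,
        1.60865119e-02,  9.81384394e-03, -4.00171996e-05]), 'tool_pos': array([0.20347318, 0.5905331 , 0.23049313]), 'tool_rot': array([-3.14008483e+00,  5.41463712e-05,  2.80975963e+00]), 'wrist_force': array([-0.10212162, -0.33647852, -0.759958  ]), 'moment': array([-0.04011554,  0.00400703,  0.05095738]), 'gripper_force': 0.0, 'gripper_width': 0.0854127950293349}
top {'vfov': 52.0104124194971, 'cx': 254.41723349819227, 'cy': 196.25265935432412, 'world_from_camera': array([[ 0.02234336,  0.97608292, -0.21624732,  0.28951052],
       [-0.99974795,  0.0213402 , -0.00697312,  0.12294336],
       [-0.00219158,  0.21634862,  0.97631372,  1.43609966],
       [ 0.        ,  0.        ,  0.        ,  1.        ]])}
control_unit 0.
[... 2867 characters left out ...]
0.05 ] [ 0.804 -0.022  0.093] [ 0.704 -0.183 -0.001] [153.  169.5 112. ]
tape 0.93 [313.8, 283.0, 37.8, 33.2] [ 0.681 -0.327  0.018] [ 0.748 -0.245  0.028] [ 0.634 -0.369 -0.002] [208. 167.  95.]
tape 0.52 [265.3, 214.3, 31.0, 28.2] [ 0.649 -0.027  0.042] [0.734 0.122 0.049] [ 0.608 -0.053 -0.002] [232. 216. 193.]
ring_grip 0.73 [231.5, 259.9, 16.9, 8.7] [ 0.467 -0.226  0.083] [ 0.487 -0.208  0.087] [ 0.446 -0.234  0.075] [59. 46. 35.]
ring_grip 0.49 [255.5, 295.2, 20.5, 13.6] [ 0.491 -0.358  0.075] [ 0.548 -0.265  0.083] [ 0.472 -0.37   0.   ] [246.  137.5   0. ]
knob_grip 0.42 [259.9, 288.4, 6.9, 13.4] [ 0.493 -0.353  0.093] [ 0.503 -0.338  0.096] [ 0.484 -0.359  0.079] [196.5 182.  158.5]
```

```bash
cat >> h.py <<'E'
def rect(P):
    (c,s,a)=cv2.minAreaRect(np.ascontiguousarray(P[:,:2]*1000,dtype=np.float32)); return np.round(c,1),np.round(s,1),round(a,1)
def near(W,c,r,z0,z1):
    m=(np.hypot(W[...,0]-c[0],W[...,1]-c[1])<r)&(W[...,2]>z0)&(W[...,2]<z1)
    return m
E
python3 - <<'E'
from h import *
T=cam("top");S=cam("side")
for d in(T,S):
    W=cloud(d)
    for n,c in(("chg",(.465,-.213)),("dock",(.52,.228))):
        for z in((.004,.012),(.06,.0685),(.0685,.074),(.08,.088),(.094,.105)):
            m=near(W,c,.085,*z)
            if m.sum()>8: print(n,z,m.sum(),W[m].mean(0).round(4),rect(W[m]))
def crop(d,u,v,w,h,s): return cv2.resize(d["pixels"][v:v+h,u:u+w],None,fx=s,fy=s,interpolation=cv2.INTER_CUBIC)
im=np.vstack([np.hstack([crop(T,320,205,50,50,6),crop(T,205,192,50,50,6)]),np.hstack([crop(S,205,235,50,50,6),crop(S,195,175,50,50,6)])])
cv2.imwrite("pics/a.png",im[...,::-1]);
cv2.imwrite("pics/b.png",cv2.resize(np.hstack([T["pixels"][100:300],S["pixels"][100:300]]),(800,156))[...,::-1])
E
```

```text
chg (0.004, 0.012) 334 [ 0.4644 -0.2058  0.0071] (array([ 464.1, -216.6]), array([154.3, 155.8]), 22.3)
chg (0.06, 0.0685) 139 [ 0.4686 -0.2096  0.0643] (array([ 468.1, -212. ]), array([61. , 70.9]), 16.2)
chg (0.0685, 0.074) 24 [ 0.4571 -0.2097  0.0699] (array([ 463.3, -211.4]), array([59.5, 59.6]), 0.9)
chg (0.08, 0.088) 67 [ 0.4669 -0.209   0.0827] (array([ 467. , -210.5]), array([41.7, 41.8]), 89.1)
chg (0.094, 0.105) 41 [ 0.4678 -0.2108  0.0991] (array([ 467.6, -210.6]), array([21.5, 21.3]), 41.9)
dock (0.004, 0.012) 504 [0.519  0.2261 0.0071] (array([521.9, 222.6]), array([138.6, 149.5]), 33.3)
dock (0.06, 0.0685) 37 [0.5208 0.228  0.0633] (array([521.9, 228.2]), array([38.6, 81.6]), 84.6)
chg (0.004, 0.012) 511 [ 0.4553 -0.2333  0.0086] (array([ 453.3, -221.9]), array([118.9, 137.5]), 54.3)
chg (0.06, 0.0685) 195 [ 0.464  -0.2276  0.0655] (array([ 467.1, -211.1]), array([62.6, 70.6]), 18.3)
chg (0.0685, 0.074) 89 [ 0.4615 -0.2216  0.0696] (array([ 462.5, -219.3]), array([55.8, 67.6]), 74.5)
chg (0.08, 0.088) 118 [ 0.4651 -0.2183  0.0839] (array([ 466.2, -215. ]), array([36.6, 42.8]), 73.0)
chg (0.094, 0.105) 66 [ 0.4663 -0.2139  0.1007] (array([ 467.7, -211.4]), array([24.2, 21.5]), 52.6)
dock (0.004, 0.012) 322 [0.5168 0.2156 0.0091] (array([512.2, 225.7]), array([116.3, 146.9]), 73.4)
dock (0.06, 0.0685) 22 [0.5215 0.2242 0.0658] (array([521.9, 224.1]), array([39.3, 82.5]), 85.9)
```

View pics/a.png

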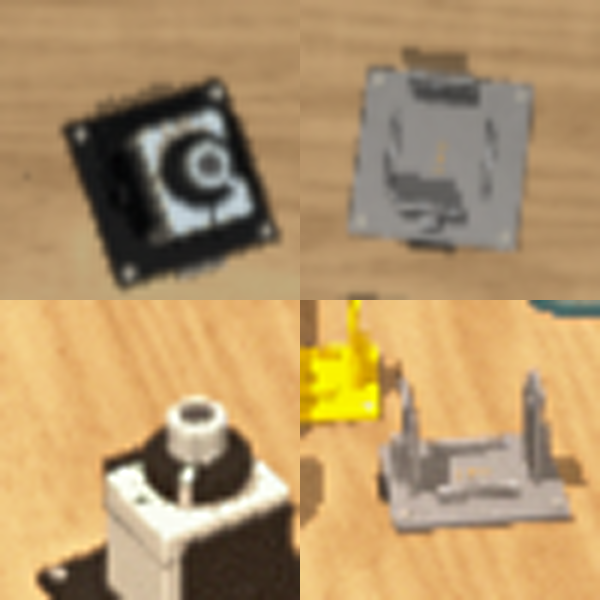

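View pics/top0.png

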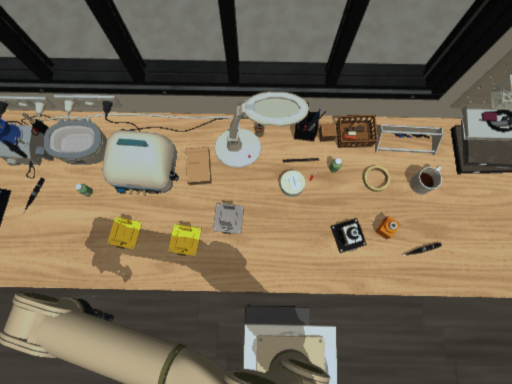

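View pics/side0.png

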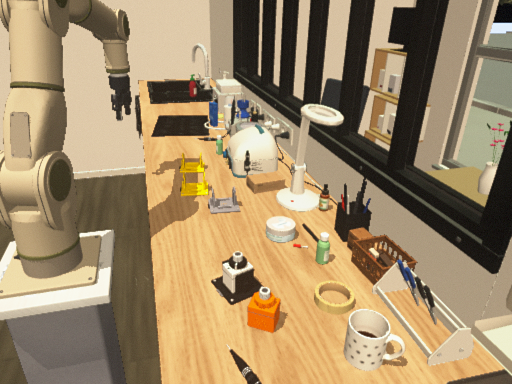

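```bash
cat >> h.py <<'E'
def mv(x,y,z,psi,p=None,r=None):
    s=readout.get_state()
    p=s["tool_pos"] if p is None else p; r=s["tool_rot"] if r is None else r
    A=R.from_euler("xyz",r); B=R.from_euler("xyz",[np.pi,0,psi])
    print("slide",A.inv().apply(np.array([x,y,z])-p).round(4),"turn",(A.inv()*B).as_rotvec().round(4))
def platefit(d,c,lo,hi,off):
    # pixels at plate level inside the colour range -> rectangle
    W=cloud(d); px=cv2.cvtColor(d["pixels"],cv2.COLOR_RGB2HSV)
    m=near(W,c,.08,.003,.013)&(px>=lo).all(-1)&(px<=hi).all(-1)
    print(m.sum(),W[m].mean(0).round(4),rect(W[m]))
E
python3 - <<'E'
from h import *
T=cam("top");S=cam("side")
for d in(T,S):
    platefit(d,(.522,.227),(0,0,40),(179,65,255),0)
    platefit(d,(.467,-.211),(0,0,0),(179,255,70),0)
    print(np.median(cv2.cvtColor(d["pixels"],cv2.COLOR_RGB2HSV)[near(cloud(d),(.522,.227),.03,-.01,.02)],0), np.median(cv2.cvtColor(d["pixels"],cv2.COLOR_RGB2HSV)[near(cloud(d),(.56,.06),.03,-.01,.02)],0))
    W=cloud(d)
    m=near(W,(.522,.227),.08,.03,.075)
    q=W[m]; t=q[:,0]>.522
    print("cheeks",q[t].mean(0),t.sum(),q[~t].mean(0),(~t).sum())
    px=cv2.cvtColor(d["pixels"],cv2.COLOR_RGB2HSV); m=near(W,(.467,-.211),.05,.063,.073)&(px[...,2]>150); print("white",rect(W[m]))
mv(.44,.20,.23,2.2)
E
```

```text
543 [0.5206 0.2277 0.0071] (array([522.5, 227.7]), array([103.9, 105.9]), 86.3)
258 [ 0.4652 -0.1986  0.0069] (array([ 469.2, -209.2]), array([100.2, 100.5]), 19.3)
[ 17.  12. 143.] [ 16. 111. 175.]
cheeks [0.55782946 0.22544929 0.05587211] 43 [0.48313357 0.23185337 0.05315693] 37
white (array([ 467.7, -211.1]), array([58.9, 48.1]), 17.5)
295 [0.5179 0.2129 0.0094] (array([519.7, 222.6]), array([ 99.8, 102.7]), 87.7)
415 [ 0.4575 -0.2365  0.0089] (array([ 467.4, -215.1]), array([101.4,  99.8]), 17.2)
[ 14.   41.5 189.5] [ 17. 133. 230.]
cheeks [0.55784329 0.2197899  0.05132149] 46 [0.48303802 0.22269294 0.0492361 ] 39
white (array([ 466. , -208.7]), array([64.4, 62.5]), 16.2)
slide [-0.3509 -0.2926  0.0013] turn [ 1.000e-04 -1.000e-04  6.098e-01]
```

Emit:
drive_tool --steps '[{"slide": [-0.1755,-0.1463,0],"turn": [0,0,0.3],"hand": 1},{"slide": [-0.351,-0.2926,0],"turn": [0,0,0.61],"hand": 1},{"slide": [-0.351,-0.2926,0],"turn": [0,0,0.61],"hand": 1},{"slide": [-0.351,-0.2926,0],"turn": [0,0,0.61],"hand": 1},{"slide": [-0.351,-0.2926,0],"turn": [0,0,0.61],"hand": 1},{"slide": [-0.351,-0.2926,0],"turn": [0,0,0.61],"hand": 1},{"slide": [-0.351,-0.2926,0],"turn": [0,0,0.61],"hand": 1},{"slide": [-0.351,-0.2926,0],"turn": [0,0,0.61],"hand": 1},{"slide": [-0.351,-0.2926,0],"turn": [0,0,0.61],"hand": 1}]'

```text
time: 2.22
tool_pos: [0.4408, 0.1987, 0.2315]
tool_rot: [3.141, -0.0, 2.197]
wrist_force: [-1.2, 0.6, 0.4]
gripper_width: 0.0855
gripper_force: 0.0
```

```bash
python3 - <<'E'
from h import *
mv(.467,-.211,.20,np.pi/2+.30); s=readout.get_state(); print(s["q"].round(2),s["tool_pos"],s["tool_rot"],s["gripper_width"])
E
```

```text
slide [-0.3474 -0.2187  0.0313] turn [ 4.000e-04 -2.000e-04  3.258e-01]
[-0.84  0.01  0.32  1.84 -0.    1.3   0.11] [0.44076571 0.19868517 0.23147974] [ 3.14115815e+00 -1.14166741e-04  2.19659457e+00] 0.08548363702746038
```

Emit:
drive_tool --steps '[{"slide": [-0.174,-0.109,0.015],"turn": [0,0,0.16],"hand": 1},{"slide": [-0.3474,-0.2187,0.031],"turn": [0,0,0.326],"hand": 1},{"slide": [-0.3474,-0.2187,0.031],"turn": [0,0,0.326],"hand": 1},{"slide": [-0.3474,-0.2187,0.031],"turn": [0,0,0.326],"hand": 1},{"slide": [-0.3474,-0.2187,0.031],"turn": [0,0,0.326],"hand": 1},{"slide": [-0.3474,-0.2187,0.031],"turn": [0,0,0.326],"hand": 1},{"slide": [-0.3474,-0.2187,0.031],"turn": [0,0,0.326],"hand": 1},{"slide": [-0.3474,-0.2187,0.031],"turn": [0,0,0.326],"hand": 1},{"slide": [-0.3474,-0.2187,0.031],"turn": [0,0,0.326],"hand": 1},{"slide": [-0.3474,-0.2187,0.031],"turn": [0,0,0.326],"hand": 1}]'

```text
time: 3.48
tool_pos: [0.4682, -0.2078, 0.2003]
tool_rot: [3.141, -0.001, 1.877]
wrist_force: [0.0, 0.8, -0.0]
gripper_width: 0.0855
gripper_force: 0.0
```

```bash
python3 - <<'E'
from h import *
S=cam("side");W=cloud(S)
s=readout.get_state(); print(s["q"].round(2),s["tool_pos"],s["tool_rot"],s["gripper_width"])
m=near(W,s["tool_pos"],.075,.13,.5); q=W[m]; print(m.sum(),np.sort(q[:,2])[:25].round(3))
b=q[q[:,2]<.235]; print(rect(b),b.mean(0))
T=cam("top");
for d in (S,T):
  Wd=cloud(d); k=near(Wd,(.467,-.211),.03,.09,.106); print("knob",k.sum(),Wd[k].mean(0))
mv(.467,-.211,.10,np.pi/2+.30)
c=S["pixels"][170:310,180:320]; cv2.imwrite("pics/c.png",cv2.resize(c,(600,600),interpolation=cv2.INTER_CUBIC)[...,::-1])
E
```

```text
[-0.41  0.11  0.8   1.83 -0.08  1.23  0.72] [ 0.46814079 -0.20799209  0.200314  ] [ 3.14112161e+00 -6.27806070e-04  1.87639260e+00] 0.08534416601605822
4581 [0.215 0.215 0.216 0.216 0.216 0.217 0.217 0.217 0.217 0.217 0.217 0.218
 0.219 0.219 0.219 0.219 0.22  0.22  0.22  0.22  0.221 0.221 0.221 0.221
 0.221]
(array([ 468.8, -208.9]), array([113.4,  22.9]), 18.8) [ 0.46893151 -0.21179685  0.22615108]
knob 82 [ 0.46639051 -0.21468161  0.09896094]
knob 44 [ 0.46734414 -0.21090323  0.09813842]
slide [-0.0023 -0.0019  0.1004] turn [ 0.0005 -0.0006  0.0052]
```

View pics/c.png

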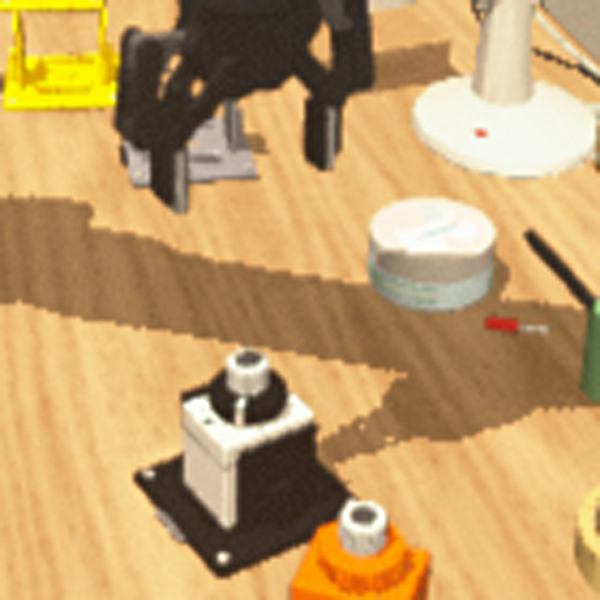

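Emit:
drive_tool --steps '[{"slide": [-0.0023,-0.0015,0.05],"turn": [0,0,0],"hand": 1},{"slide": [-0.0023,-0.0015,0.1],"turn": [0,0,0],"hand": 1},{"slide": [-0.0023,-0.0015,0.14],"turn": [0,0,0],"hand": 1},{"slide": [-0.0023,-0.0015,0.166],"turn": [0,0,0],"hand": 1},{"slide": [-0.0023,-0.0015,0.166],"turn": [0,0,0],"hand": 1},{"slide": [-0.0023,-0.0015,0.166],"turn": [0,0,0],"hand": 1}]'

```text
time: 4.32
tool_pos: [0.4677, -0.2123, 0.0354]
tool_rot: [3.14, 0.0, 1.874]
wrist_force: [0.7, -0.0, 0.2]
gripper_width: 0.0852
gripper_force: 0.0
```

Emit:
drive_tool --steps '[{"slide": [0,0,0],"turn": [0,0,0],"hand": 0.5},{"slide": [0,0,0],"turn": [0,0,0],"hand": 0.3},{"slide": [0,0,0],"turn": [0,0,0],"hand": 0},{"slide": [0,0,0],"turn": [0,0,0],"hand": -0.5},{"slide": [0,0,0],"turn": [0,0,0],"hand": -0.5},{"slide": [0,0,0],"turn": [0,0,0],"hand": -0.5},{"slide": [0,0,0],"turn": [0,0,0],"hand": -0.5}]' --grip_force 60

```text
time: 5.2
tool_pos: [0.468, -0.2123, 0.0357]
tool_rot: [3.139, 0.0, 1.874]
wrist_force: [-1.0, 2.1, 8.8]
gripper_width: 0.0609
gripper_force: 64.1
```

```bash
python3 - <<'E'
from h import *
s=readout.get_state(); print(s["tool_pos"],s["tool_rot"],s["wrist_force"])
mv(.467,-.211,.16,np.pi/2+.30)
E
```

```text
[ 0.46796453 -0.21229724  0.03565183] [3.13931707e+00 3.95175948e-04 1.87408826e+00] [-1.01853337  2.09675299  8.79979916]
slide [ 0.0015 -0.0003 -0.1243] turn [0.0023 0.0004 0.0033]
```

Emit:
drive_tool --steps '[{"slide": [0,0,-0.01],"turn": [0,0,0],"hand": -0.5},{"slide": [0,0,-0.03],"turn": [0,0,0],"hand": -0.5},{"slide": [0,0,-0.06],"turn": [0,0,0],"hand": -0.5},{"slide": [0,0,-0.09],"turn": [0,0,0],"hand": -0.5},{"slide": [0,0,-0.12],"turn": [0,0,0],"hand": -0.5},{"slide": [0,0,-0.12],"turn": [0,0,0],"hand": -0.5}]'

```text
time: 5.95
tool_pos: [0.4678, -0.2126, 0.1559]
tool_rot: [3.138, 0.001, 1.874]
wrist_force: [-0.1, 0.6, -7.8]
gripper_width: 0.0615
gripper_force: 69.0
```

```bash
python3 - <<'E'
from h import *
s=readout.get_state(); print(s["q"].round(2),s["tool_pos"],s["tool_rot"],s["wrist_force"])
mv(.48,0,.15,np.pi/2)
T=cam("top");W=cloud(T);p=s["tool_pos"];S=cam("side");W=cloud(S)
m=near(W,p,.06,.08,.4)&(cv2.cvtColor(S["pixels"],cv2.COLOR_RGB2HSV)[...,2]>140);q=W[m];print(m.sum(),np.sort(q[:,2])[:10].round(3),rect(q))
E
```

```text
[-0.4   0.17  0.81  1.89 -0.14  1.14  0.77] [ 0.46775315 -0.21255958  0.15593349] [3.1381068e+00 8.9464648e-04 1.8737606e+00] [-0.0532677   0.64285299 -7.76720361]
slide [0.1992 0.0751 0.006 ] turn [0.0036 0.0004 0.303 ]
1520 [0.129 0.129 0.129 0.129 0.129 0.129 0.129 0.13  0.13  0.13 ] (array([ 459.9, -225.3]), array([94.4, 62.1]), 2.4)
```

Emit:
drive_tool --steps '[{"slide": [0.05,0.019,0],"turn": [0,0,0.08],"hand": -0.5},{"slide": [0.1,0.0375,0],"turn": [0,0,0.15],"hand": -0.5},{"slide": [0.15,0.056,0.003],"turn": [0,0,0.23],"hand": -0.5},{"slide": [0.199,0.075,0.006],"turn": [0,0,0.303],"hand": -0.5},{"slide": [0.199,0.075,0.006],"turn": [0,0,0.303],"hand": -0.5},{"slide": [0.199,0.075,0.04],"turn": [0.002,0,0.303],"hand": -0.5},{"slide": [0.199,0.075,0.08],"turn": [0.002,0,0.303],"hand": -0.5},{"slide": [0.199,0.075,0.11],"turn": [0.002,0,0.303],"hand": -0.5},{"slide": [0.199,0.075,0.122],"turn": [0.002,0,0.303],"hand": -0.5},{"slide": [0.199,0.075,0.122],"turn": [0.002,0,0.303],"hand": -0.5}]'

```text
time: 7.3
tool_pos: [0.4785, -0.0006, 0.0317]
tool_rot: [-3.138, 0.001, 1.57]
wrist_force: [0.2, -0.4, -7.7]
gripper_width: 0.0613
gripper_force: 68.7
```

```bash
python3 - <<'E'
from h import *
s=readout.get_state(); print(s["tool_pos"],s["tool_rot"],s["wrist_force"])
S=cam("side");W=cloud(S);p=s["tool_pos"]
m=near(W,p,.06,-.02,.4)&(cv2.cvtColor(S["pixels"],cv2.COLOR_RGB2HSV)[...,2]>140)&(cv2.cvtColor(S["pixels"],cv2.COLOR_RGB2HSV)[...,1]<70);q=W[m];print(m.sum(),np.sort(q[:,2])[:10].round(3),rect(q))
c=S["pixels"][150:290,170:310]; cv2.imwrite("pics/d.png",cv2.resize(c,(600,600),interpolation=cv2.INTER_CUBIC)[...,::-1])
E
```

```text
[ 0.47845186 -0.00059991  0.03165268] [-3.13772334e+00  1.25240534e-03  1.57032455e+00] [ 0.18883803 -0.37295487 -7.68741605]
470 [0.006 0.006 0.007 0.008 0.008 0.009 0.009 0.009 0.009 0.009] (array([472.5, -11.7]), array([47.7, 82.9]), 63.9)
```

View pics/d.png

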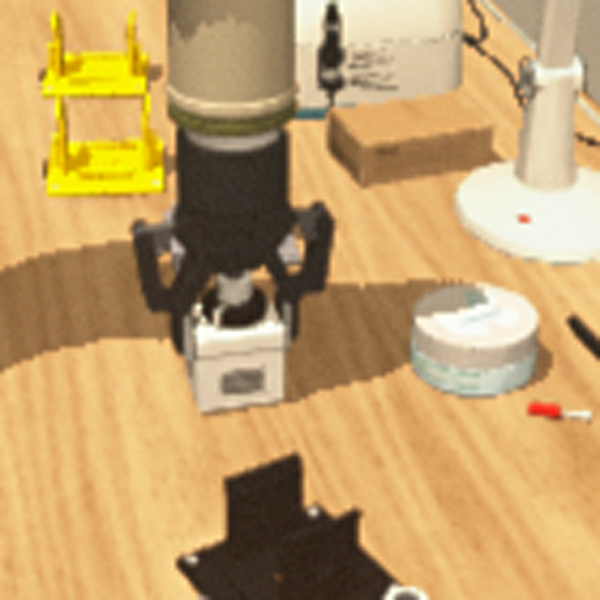

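Emit:
drive_tool --steps '[{"slide": [0,0,0.002],"turn": [0,0,0],"hand": -0.5},{"slide": [0,0,0.0035],"turn": [0,0,0],"hand": -0.5},{"slide": [0,0,0.0035],"turn": [0,0,0],"hand": -0.5}]'

```text
time: 7.72
tool_pos: [0.4793, 0.0002, 0.029]
tool_rot: [-3.14, -0.0, 1.571]
wrist_force: [0.2, -0.2, -7.0]
gripper_width: 0.0615
gripper_force: 68.7
```

Emit:
drive_tool --steps '[{"slide": [0,0,0.001],"turn": [0,0,0],"hand": -0.5},{"slide": [0,0,0.002],"turn": [0,0,0],"hand": -0.5},{"slide": [0,0,0.002],"turn": [0,0,0],"hand": -0.5}]'

```text
time: 8.1
tool_pos: [0.4793, 0.0002, 0.0277]
tool_rot: [-3.139, -0.001, 1.571]
wrist_force: [-7.5, -0.2, 11.0]
gripper_width: 0.0609
gripper_force: 71.0
```

Emit:
drive_tool --steps '[{"slide": [0,0,0],"turn": [0,0,0],"hand": 0.6},{"slide": [0,0,0],"turn": [0,0,0],"hand": 1},{"slide": [0,0,0],"turn": [0,0,0],"hand": 1},{"slide": [0,0,0],"turn": [0,0,0],"hand": 1},{"slide": [0,0,-0.04],"turn": [0,0,0],"hand": 1},{"slide": [0,0,-0.09],"turn": [0,0,0],"hand": 1},{"slide": [0,0,-0.13],"turn": [0,0,0],"hand": 1},{"slide": [0,0,-0.15],"turn": [0,0,0],"hand": 1},{"slide": [0,0,-0.15],"turn": [0,0,0],"hand": 1}]'

```text
time: 9.22
tool_pos: [0.4803, 0.0003, 0.178]
tool_rot: [3.141, -0.001, 1.571]
wrist_force: [0.8, -0.2, -0.8]
gripper_width: 0.0854
gripper_force: 0.0
```

```bash
python3 - <<'E'
from h import *
s=readout.get_state(); print(s["q"].round(2),s["tool_pos"],s["tool_rot"],s["wrist_force"])
for n in("side","top"):
  S=cam(n);W=cloud(S);h=cv2.cvtColor(S["pixels"],cv2.COLOR_RGB2HSV)
  k=near(W,(.479,0),.03,.084,.098); print("knob",k.sum(),W[k].mean(0).round(4))
  m=near(W,(.479,0),.05,.054,.066)&(h[...,1]<70)&(h[...,2]>140); print(m.sum(),rect(W[m]))
c=S["pixels"][150:290,170:310]
mv(.479,0,.178,np.pi)
E
```

```text
[-0.76  0.03  0.68  1.93 -0.02  1.18 -0.06] [4.80270042e-01 3.21976291e-04 1.77954167e-01] [ 3.14085038e+00 -1.08875076e-03  1.57093807e+00] [ 0.84415267 -0.21083627 -0.82695839]
knob 49 [ 0.4787 -0.0026  0.0919]
112 (array([477. ,  -1.3]), array([59.2, 48.6]), 0.4)
knob 4 [0.4801 0.0111 0.0905]
28 (array([478.9,  14.5]), array([57.5, 17.2]), 1.9)
slide [-0.0001 -0.     -0.002 ] turn [-0.0023 -0.0019 -1.5707]
```

Emit:
drive_tool --steps '[{"slide": [-0.001,0,0],"turn": [0,0,-0.4],"hand": 1},{"slide": [-0.001,0,0],"turn": [0,0,-0.8],"hand": 1},{"slide": [-0.001,0,0],"turn": [0,0,-1.2],"hand": 1},{"slide": [-0.001,0,0],"turn": [0,0,-1.571],"hand": 1},{"slide": [-0.001,0,0],"turn": [0,0,-1.571],"hand": 1},{"slide": [-0.001,0,0],"turn": [0,0,-1.571],"hand": 1},{"slide": [-0.001,0,0],"turn": [0,0,-1.571],"hand": 1},{"slide": [-0.001,0,0],"turn": [0,0,-1.571],"hand": 1},{"slide": [-0.001,0,0],"turn": [0,0,-1.571],"hand": 1},{"slide": [-0.001,0,0],"turn": [0,0,-1.571],"hand": 1},{"slide": [-0.001,0,0],"turn": [0,0,-1.571],"hand": 1}]'

```text
time: 10.7
tool_pos: [0.4791, -0.001, 0.1761]
tool_rot: [-3.141, -0.003, 3.14]
wrist_force: [0.3, -0.6, -0.4]
gripper_width: 0.0851
gripper_force: 0.0
```

```bash
python3 - <<'E'
from h import *
s=readout.get_state(); print(s["q"].round(2),s["tool_pos"],s["tool_rot"])
mv(.479,-.0005,.027,np.pi)
E
```

```text
[-0.72  0.04  0.65  1.94 -0.02  1.18  1.51] [ 0.47907195 -0.00101851  0.17612964] [-3.14089030e+00 -3.05828516e-03  3.13995261e+00]
slide [-0.0004  0.0006  0.1491] turn [-0.0007 -0.0031 -0.0016]
```

Emit:
drive_tool --steps '[{"slide": [0,0,0.05],"turn": [0,0,0],"hand": 1},{"slide": [0,0,0.1],"turn": [0,0,0],"hand": 1},{"slide": [0,0,0.135],"turn": [0,0,0],"hand": 1},{"slide": [0,0,0.149],"turn": [0,0,0],"hand": 1},{"slide": [0,0,0.149],"turn": [0,0,0],"hand": 1},{"slide": [0,0,0.149],"turn": [0,0,0],"hand": 0.5},{"slide": [0,0,0.149],"turn": [0,0,0],"hand": 0.1},{"slide": [0,0,0.149],"turn": [0,0,0],"hand": -0.5},{"slide": [0,0,0.149],"turn": [0,0,0],"hand": -0.5},{"slide": [0,0,0.149],"turn": [0,0,0],"hand": -0.5},{"slide": [0,0,0.149],"turn": [0,0,0],"hand": -0.5},{"slide": [0,0,0.149],"turn": [0,0,0],"hand": -0.5}]' --grip_force 60

```text
time: 12.2
tool_pos: [0.4802, -0.0003, 0.0292]
tool_rot: [3.14, 0.0, -3.141]
wrist_force: [-1.5, 1.0, 9.5]
gripper_width: 0.0491
gripper_force: 61.9
```

Emit:
drive_tool --steps '[{"slide": [0,0,-0.01],"turn": [0,0,0],"hand": -0.5},{"slide": [0,0,-0.04],"turn": [0,0,0],"hand": -0.5},{"slide": [0,0,-0.08],"turn": [0,0,0],"hand": -0.5},{"slide": [0,0,-0.12],"turn": [0,0,0],"hand": -0.5},{"slide": [0,0,-0.12],"turn": [0,0,0],"hand": -0.5}]'

```text
time: 12.82
tool_pos: [0.4807, -0.0009, 0.1503]
tool_rot: [3.14, 0.003, 3.142]
wrist_force: [0.5, 0.7, -9.1]
gripper_width: 0.0489
gripper_force: 65.3
```

```bash
python3 - <<'E'
from h import *
s=readout.get_state(); print(s["q"].round(2),s["tool_pos"],s["tool_rot"],s["wrist_force"])
for n in("side","top"):
  S=cam(n);W=cloud(S);h=cv2.cvtColor(S["pixels"],cv2.COLOR_RGB2HSV)
  m=near(W,(.479,0),.05,.173,.185)&(h[...,1]<70)&(h[...,2]>140); print(m.sum(),m.sum() and rect(W[m]))
  m=near(W,(.479,0),.05,.1,.175)&(h[...,1]<70)&(h[...,2]>100); print(np.sort(W[m][:,2])[:8].round(3),W[m].min(0),W[m].max(0))
mv(.522,.227,.15,np.pi-.075)
E
```

```text
[-0.73  0.07  0.67  1.97 -0.05  1.12  1.53] [ 0.48074031 -0.00087495  0.1503427 ] [3.13984575e+00 2.70567716e-03 3.14152510e+00] [ 0.48699204  0.71393556 -9.09144954]
103 (array([475., -13.]), array([44.8, 71.3]), 61.4)
[0.122 0.123 0.123 0.124 0.124 0.124 0.124 0.124] [ 0.44770731 -0.03669211  0.12173663] [0.50850127 0.02581322 0.17482931]
0 0
[0.142 0.17  0.173] [0.44786545 0.01858758 0.14156782] [0.46063807 0.02118231 0.17328789]
slide [-0.0435  0.2278 -0.0031] turn [ 0.0001 -0.0029  0.0754]
```

Emit:
drive_tool --steps '[{"slide": [-0.011,0.05,0],"turn": [0,0,0.02],"hand": -0.5},{"slide": [-0.022,0.1,0],"turn": [0,0,0.04],"hand": -0.5},{"slide": [-0.033,0.15,0],"turn": [0,0,0.06],"hand": -0.5},{"slide": [-0.044,0.2,0],"turn": [0,0,0.07],"hand": -0.5},{"slide": [-0.045,0.228,0],"turn": [0,0,0.075],"hand": -0.5},{"slide": [-0.045,0.228,0.025],"turn": [0,0,0.075],"hand": -0.5},{"slide": [-0.045,0.228,0.035],"turn": [0,0,0.075],"hand": -0.5},{"slide": [-0.045,0.228,0.035],"turn": [0,0,0.075],"hand": -0.5}]'

```text
time: 13.92
tool_pos: [0.5233, 0.2259, 0.111]
tool_rot: [-3.139, -0.005, 3.066]
wrist_force: [1.3, 0.0, -6.5]
gripper_width: 0.0489
gripper_force: 65.1
```

```bash
python3 - <<'E'
from h import *
s=readout.get_state(); print(s["q"].round(2),s["tool_pos"],s["tool_rot"],s["wrist_force"])
S=cam("side");W=cloud(S);h=cv2.cvtColor(S["pixels"],cv2.COLOR_RGB2HSV)
p=s["tool_pos"]
m=near(W,p,.05,.083,.15)&(h[...,1]<80)&(h[...,2]>110); q=W[m]
# bottom edge corners of front (-y) face
f=q[(q[:,2]<.13)]; print(f.min(0),f.max(0)); 
a=f[f[:,1]<np.percentile(f[:,1],50)]; print("front face fit dx/dy", np.polyfit(f[:,0],f[:,1],1))
platefit(S,(.522,.227),(0,0,40),(179,65,255),0)
mm=near(W,(.522,.227),.08,.03,.071);q=W[mm]; t=q[:,0]>.522
print("cheeks",q[t].mean(0),t.sum(),q[~t].mean(0),(~t).sum(),[ (g[:,0].min().round(4),g[:,0].max().round(4)) for g in(q[t],q[~t])])
c=S["pixels"][120:250,150:280]; cv2.imwrite("pics/e.png",cv2.resize(c,(600,600),interpolation=cv2.INTER_CUBIC)[...,::-1])
mv(.5238,.227,.115,np.pi-.075)
E
```

```text
[-0.92  0.34  0.52  1.77 -0.19  1.08  1.16] [0.52330677 0.22588212 0.11100169] [-3.1388134  -0.00455403  3.06573838] [ 1.34030368  0.01361126 -6.53828225]
[0.48966253 0.19380082 0.084236  ] [0.54853317 0.20970256 0.1295177 ]
front face fit dx/dy [-0.09278111  0.25022486]
288 [0.5189 0.2123 0.0092] (array([520.9, 222.7]), array([ 99.3, 100.7]), 86.0)
cheeks [0.55817969 0.22079326 0.05064881] 47 [0.48278962 0.22267127 0.04885113] 40 [(np.float64(0.5541), np.float64(0.5669)), (np.float64(0.476), np.float64(0.4888))]
slide [ 0.0003  0.0008 -0.0029] turn [-0.0015 -0.003  -0.0009]
```

View pics/e.png

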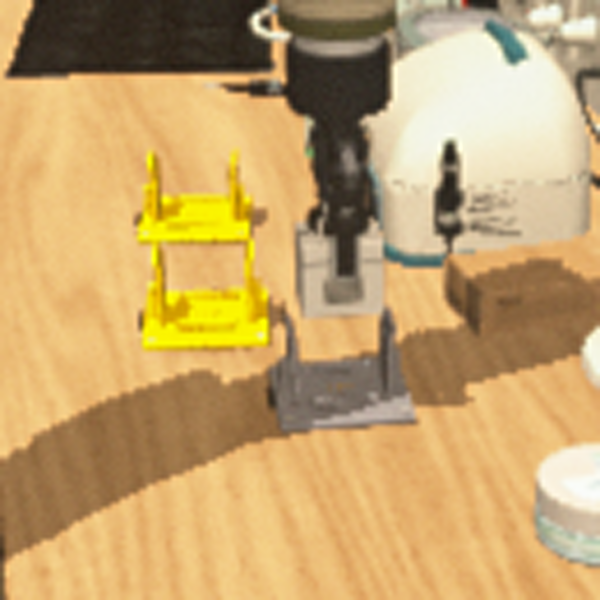

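Emit:
drive_tool --steps '[{"slide": [0,0,0.015],"turn": [0,0,0],"hand": -0.5},{"slide": [0,0,0.03],"turn": [0,0,0],"hand": -0.5},{"slide": [0,0,0.045],"turn": [0,0,0],"hand": -0.5},{"slide": [0,0,0.058],"turn": [0,0,0],"hand": -0.5},{"slide": [0,0,0.058],"turn": [0,0,0],"hand": -0.5}]'

```text
time: 14.6
tool_pos: [0.5233, 0.2267, 0.0533]
tool_rot: [-3.14, -0.004, 3.067]
wrist_force: [-0.1, 0.1, -7.4]
gripper_width: 0.049
gripper_force: 65.2
```

Emit:
drive_tool --steps '[{"slide": [0,0,0.004],"turn": [0,0,0],"hand": -0.5},{"slide": [0,0,0.008],"turn": [0,0,0],"hand": -0.5},{"slide": [0,0,0.0115],"turn": [0,0,0],"hand": -0.5},{"slide": [0,0,0.0145],"turn": [0,0,0],"hand": -0.5},{"slide": [0,0,0.0145],"turn": [0,0,0],"hand": -0.5}]'

```text
time: 15.22
tool_pos: [0.5239, 0.227, 0.0399]
tool_rot: [-3.141, -0.002, 3.067]
wrist_force: [0.1, -0.1, -8.2]
gripper_width: 0.0495
gripper_force: 65.3
```

Emit:
drive_tool --steps '[{"slide": [0,0,0.002],"turn": [0,0,0],"hand": -0.5},{"slide": [0,0,0.0035],"turn": [0,0,0],"hand": -0.5},{"slide": [0,0,0.0045],"turn": [0,0,0],"hand": -0.5},{"slide": [0,0,0.0045],"turn": [0,0,0],"hand": -0.5}]'

```text
time: 15.72
tool_pos: [0.5242, 0.2271, 0.0373]
tool_rot: [3.141, -0.002, 3.067]
wrist_force: [-9.3, -4.0, 14.3]
gripper_width: 0.0487
gripper_force: 68.1
```

Emit:
drive_tool --steps '[{"slide": [0,0,0],"turn": [0,0,0],"hand": 0.3},{"slide": [0,0,0],"turn": [0,0,0],"hand": 1},{"slide": [0,0,0],"turn": [0,0,0],"hand": 1},{"slide": [0,0,0],"turn": [0,0,0],"hand": 1},{"slide": [0,0,-0.04],"turn": [0,0,0],"hand": 1},{"slide": [0,0,-0.09],"turn": [0,0,0],"hand": 1},{"slide": [0,0,-0.15],"turn": [0,0,0],"hand": 1},{"slide": [0,0,-0.2],"turn": [0,0,0],"hand": 1},{"slide": [0,0,-0.2],"turn": [0,0,0],"hand": 1}]'

```text
time: 16.85
tool_pos: [0.5264, 0.2277, 0.2398]
tool_rot: [3.137, 0.004, 3.067]
wrist_force: [-0.7, 0.1, -1.6]
gripper_width: 0.0852
gripper_force: 0.0
```

```bash
cat > look.py <<'E'
from h import *
import sys
s=readout.get_state(); print(s["q"].round(2),s["tool_pos"],s["tool_rot"],s["wrist_force"])
ims=[]
for n in("side","top"):
  S=cam(n);W=cloud(S);h=cv2.cvtColor(S["pixels"],cv2.COLOR_RGB2HSV)
  c=(.522,.227)
  k=near(W,c,.03,.094,.106); print("knob",k.sum(),W[k].mean(0).round(4))
  t=near(W,c,.05,.063,.073)&(h[...,1]<90)&(h[...,2]>140); print("top",t.sum(),t.sum() and (W[t].mean(0),rect(W[t])))
  r=near(W,c,.03,.077,.089); w=r&(h[...,2]>130); b=r&(h[...,2]<100)
  print("ring",r.sum(),W[r].mean(0).round(4),"white",W[w].round(4)[:12].tolist())
  v,u=np.argwhere(r).mean(0).astype(int)
  ims.append(cv2.resize(S["pixels"][v-22:v+22,u-22:u+22],(400,400),interpolation=cv2.INTER_CUBIC))
cv2.imwrite("pics/"+sys.argv[1]+".png",np.hstack(ims)[...,::-1])
E
python3 look.py f
```

```text
[-0.96  0.22  0.55  1.62 -0.12  1.33  1.11] [0.52637061 0.22774028 0.23981101] [3.13743628 0.0036401  3.06659275] [-0.66035701  0.06888944 -1.60590191]
knob 29 [0.5217 0.2239 0.1003]
top 75 (array([0.51920553, 0.21097271, 0.06803747]), (array([526.7, 219.1]), array([47.7, 69.6]), 79.3))
ring 62 [0.5202 0.2181 0.0831] white [[0.5105, 0.243, 0.0857], [0.543, 0.2438, 0.0819], [0.5055, 0.2358, 0.0856], [0.5435, 0.2295, 0.0844], [0.5166, 0.2204, 0.0875], [0.5128, 0.2191, 0.0847], [0.508, 0.2126, 0.0844]]
knob 0 [nan nan nan]
top 0 0
ring 0 [nan nan nan] white []look.py:8: RuntimeWarning: Mean of empty slice.
  k=near(W,c,.03,.094,.106); print("knob",k.sum(),W[k].mean(0).round(4))
  ret = um.true_divide(
look.py:11: RuntimeWarning: Mean of empty slice.
  print("ring",r.sum(),W[r].mean(0).round(4),"white",W[w].round(4)[:12].tolist())
look.py:12: RuntimeWarning: Mean of empty slice.
  v,u=np.argwhere(r).mean(0).astype(int)
look.py:12: RuntimeWarning: invalid value encountered in cast
  v,u=np.argwhere(r).mean(0).astype(int)
look.py:13: RuntimeWarning: overflow encountered in scalar subtract
  ims.append(cv2.resize(S["pixels"][v-22:v+22,u-22:u+22],(400,400),interpolation=cv2.INTER_CUBIC))
Traceback (most recent call last):
  File "look.py", line 13, in <module>
    ims.append(cv2.resize(S["pixels"][v-22:v+22,u-22:u+22],(400,400),interpolation=cv2.INTER_CUBIC))
               ~~~~~~~~~~^^^^^^^^^^^^^^^^^^^^^^^^^^^^^^^^^^^^^^^^^^^^^^^^^^^^^^^^^^^^^^^^^^^^^^^^^^
cv2.error: OpenCV(4.12.0) /io/opencv/modules/imgproc/src/resize.cpp:4208: error: (-215:Assertion failed) !ssize.empty() in function 'resize'
```

Emit:
drive_tool --steps '[{"slide": [0.02,-0.07,0],"turn": [0,0,0],"hand": 1},{"slide": [0.04,-0.14,0],"turn": [0,0,0],"hand": 1},{"slide": [0.06,-0.21,0],"turn": [0,0,0],"hand": 1},{"slide": [0.06,-0.25,0],"turn": [0,0,0],"hand": 1},{"slide": [0.06,-0.25,0],"turn": [0,0,0],"hand": 1},{"slide": [0.06,-0.25,0],"turn": [0,0,0],"hand": 1}]'

```text
time: 17.7
tool_pos: [0.4455, -0.0175, 0.235]
tool_rot: [-3.141, -0.003, 3.066]
wrist_force: [0.5, 0.9, 0.2]
gripper_width: 0.0854
gripper_force: 0.0
```

```bash
python3 look.py f
```

```text
[-0.81 -0.14  0.7   1.93  0.09  1.32  1.36] [ 0.44550827 -0.01750618  0.23498989] [-3.14108923 -0.00321529  3.06626457] [0.49921605 0.87278029 0.23216831]
knob 28 [0.5224 0.2243 0.1003]
top 95 (array([0.52088755, 0.21442181, 0.06819288]), (array([520.9, 223.3]), array([51.7, 80.7]), 84.8))
ring 62 [0.5202 0.2173 0.0835] white [[0.5416, 0.2375, 0.0848], [0.5054, 0.2353, 0.0859], [0.5436, 0.2302, 0.084], [0.5014, 0.2328, 0.0836], [0.5129, 0.2191, 0.0885], [0.5162, 0.2181, 0.0886], [0.5228, 0.2158, 0.0889], [0.5267, 0.218, 0.0875], [0.5097, 0.2214, 0.084], [0.5128, 0.2189, 0.0848], [0.507, 0.2072, 0.087], [0.5074, 0.2101, 0.0818]]
knob 35 [0.5232 0.2257 0.0992]
top 71 (array([0.51990944, 0.22394742, 0.0665919 ]), (array([522.3, 226.7]), array([48. , 60.5]), 84.5))
ring 77 [0.5219 0.2257 0.0815] white [[0.5129, 0.2157, 0.0859], [0.5098, 0.2123, 0.0838], [0.5072, 0.2125, 0.0785]]
```

View pics/f.png

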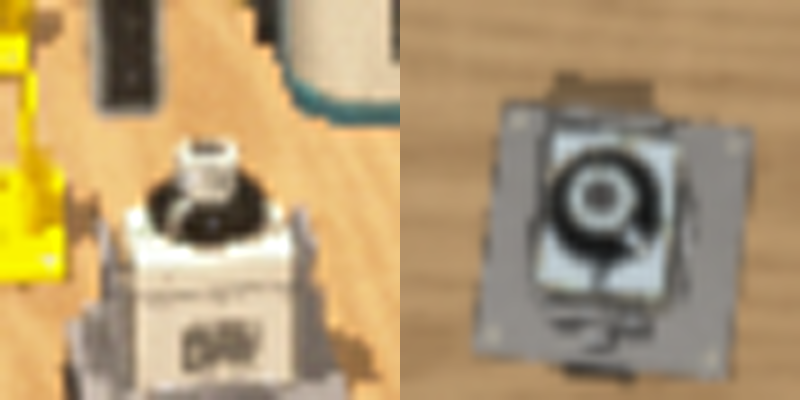

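```bash
python3 - <<'E'
from h import *
mv(.5228,.2263,.15,3.067)
E
```

```text
slide [-0.0593  0.2477  0.0847] turn [-0.0012 -0.003   0.0017]
```

Emit:
drive_tool --steps '[{"slide": [-0.02,0.06,0],"turn": [0,0,0],"hand": 1},{"slide": [-0.04,0.12,0],"turn": [0,0,0],"hand": 1},{"slide": [-0.055,0.18,0],"turn": [0,0,0],"hand": 1},{"slide": [-0.0593,0.23,0],"turn": [0,0,0],"hand": 1},{"slide": [-0.0593,0.2477,0.02],"turn": [0,-0.003,0],"hand": 1},{"slide": [-0.0593,0.2477,0.06],"turn": [0,-0.003,0],"hand": 1},{"slide": [-0.0593,0.2477,0.085],"turn": [0,-0.003,0],"hand": 1},{"slide": [-0.0593,0.2477,0.085],"turn": [0,-0.003,0],"hand": 1},{"slide": [-0.0593,0.2477,0.085],"turn": [0,-0.003,0],"hand": 1}]'

```text
time: 18.92
tool_pos: [0.5237, 0.2258, 0.1513]
tool_rot: [-3.141, 0.002, 3.068]
wrist_force: [0.3, -0.3, 0.0]
gripper_width: 0.0855
gripper_force: 0.0
```

```bash
python3 - <<'E'
from h import *
print(readout.get_state()["tool_pos"])
mv(.5228,.2263,.071,3.067)
E
```

```text
[0.52368165 0.2257526  0.15129892]
slide [0.001  0.0005 0.0803] turn [-0.0002  0.0016  0.0008]
```

Emit:
drive_tool --steps '[{"slide": [0.001,0.0005,0.03],"turn": [0,0,0],"hand": 1},{"slide": [0.001,0.0005,0.06],"turn": [0,0,0],"hand": 1},{"slide": [0.001,0.0005,0.08],"turn": [0,0,0],"hand": 0.6},{"slide": [0.001,0.0005,0.08],"turn": [0,0,0],"hand": 0.3},{"slide": [0.001,0.0005,0.08],"turn": [0,0,0],"hand": 0.25},{"slide": [0.001,0.0005,0.08],"turn": [0,0,0],"hand": 0.25}]' --grip_force 20

```text
time: 19.68
tool_pos: [0.5233, 0.2259, 0.072]
tool_rot: [3.141, 0.003, 3.067]
wrist_force: [-0.5, -0.1, -0.2]
gripper_width: 0.0536
gripper_force: 0.0
```

```bash
python3 - <<'E'
from h import *
s=readout.get_state();p=s["tool_pos"];print(p)
for n in("side",):
  S=cam(n);W=cloud(S);h=cv2.cvtColor(S["pixels"],cv2.COLOR_RGB2HSV)
  c=S["pixels"][150:230,180:260]; cv2.imwrite("pics/g.png",cv2.resize(c,(600,600),interpolation=cv2.INTER_CUBIC)[...,::-1])
E
```

```text
[0.52332341 0.22585569 0.07199631]
```

View pics/g.png

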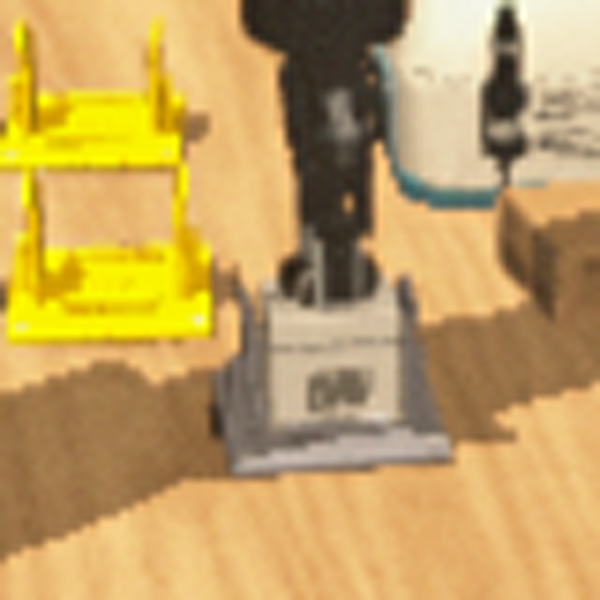

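Emit:
drive_tool --steps '[{"slide": [0,0,0],"turn": [0,0,0],"hand": -0.1},{"slide": [0,0,0],"turn": [0,0,0],"hand": -0.3},{"slide": [0,0,0],"turn": [0,0,0],"hand": -0.3},{"slide": [0,0,0],"turn": [0,0,0],"hand": -0.3}]' --grip_force 20

```text
time: 20.23
tool_pos: [0.5231, 0.2262, 0.0715]
tool_rot: [3.14, 0.002, 3.067]
wrist_force: [-0.8, 2.3, 7.0]
gripper_width: 0.0439
gripper_force: 20.4
```

Emit:
drive_tool --steps '[{"slide": [0,0,0],"turn": [0,0,0.12],"hand": -0.3},{"slide": [0,0,0],"turn": [0,0,0.24],"hand": -0.3},{"slide": [0,0,0],"turn": [0,0,0.36],"hand": -0.3},{"slide": [0,0,0],"turn": [0,0,0.48],"hand": -0.3},{"slide": [0,0,0],"turn": [0,0,0.6],"hand": -0.3},{"slide": [0,0,0],"turn": [0,0,0.72],"hand": -0.3},{"slide": [0,0,0],"turn": [0,0,0.84],"hand": -0.3},{"slide": [0,0,0],"turn": [0,0,0.92],"hand": -0.3},{"slide": [0,0,0],"turn": [0,0,0.92],"hand": -0.3},{"slide": [0,0,0],"turn": [0,0,0.92],"hand": -0.3}]'

```text
time: 21.48
tool_pos: [0.5231, 0.2264, 0.0716]
tool_rot: [3.139, 0.0, 2.147]
wrist_force: [-0.7, 3.1, 7.8]
gripper_width: 0.044
gripper_force: 20.5
```

Emit:
drive_tool --steps '[{"slide": [0,0,0],"turn": [0,0,0],"hand": 0.2},{"slide": [0,0,0],"turn": [0,0,0],"hand": 0.5},{"slide": [0,0,0],"turn": [0,0,0],"hand": 0.5},{"slide": [0,0,-0.05],"turn": [0,0,0],"hand": 0.5},{"slide": [0,0,-0.1],"turn": [0,0,0],"hand": 0.5},{"slide": [0,0,-0.14],"turn": [0,0,0],"hand": 0.5},{"slide": [0,0,-0.14],"turn": [0,0,0],"hand": 0.5}]'

```text
time: 22.35
tool_pos: [0.5239, 0.2259, 0.2136]
tool_rot: [3.136, 0.001, 2.147]
wrist_force: [0.3, -0.9, -0.5]
gripper_width: 0.0641
gripper_force: 0.0
```

```bash
python3 - <<'E'
from h import *
s=readout.get_state();print(s["tool_pos"],s["tool_rot"]); mv(.44,-.03,.22,s["tool_rot"][2])
E
```

```text
[0.52390374 0.22586238 0.21359303] [3.13584513e+00 5.08017187e-04 2.14657825e+00]
slide [-0.1689 -0.2097 -0.0075] turn [0.0057 0.0005 0.    ]
```

Emit:
drive_tool --steps '[{"slide": [-0.045,-0.055,0],"turn": [0,0,0],"hand": 0.5},{"slide": [-0.09,-0.11,0],"turn": [0,0,0],"hand": 0.5},{"slide": [-0.13,-0.165,0],"turn": [0,0,0],"hand": 0.5},{"slide": [-0.169,-0.21,0],"turn": [0,0,0],"hand": 0.5},{"slide": [-0.169,-0.21,0],"turn": [0,0,0],"hand": 0.5},{"slide": [-0.169,-0.21,0],"turn": [0,0,0],"hand": 0.5},{"slide": [-0.169,-0.21,0],"turn": [0,0,0],"hand": 0.5}]'

```text
time: 23.22
tool_pos: [0.4386, -0.0292, 0.2105]
tool_rot: [3.141, 0.001, 2.149]
wrist_force: [0.8, 0.2, 0.5]
gripper_width: 0.0641
gripper_force: 0.0
```

```bash
python3 look.py k; python3 -c "
from h import *
mv(.5228,.2263,.15,3.067-.92)"
```

```text
[-1.04 -0.2   0.92  1.99  0.17  1.28  0.4 ] [ 0.43857801 -0.02915237  0.2104825 ] [3.14149007e+00 1.34350787e-03 2.14875645e+00] [0.79270692 0.24066419 0.51089096]
knob 29 [0.5218 0.2221 0.1   ]
top 97 (array([0.52037755, 0.21437422, 0.06804256]), (array([520.9, 223.9]), array([53.8, 81.2]), 84.9))
ring 64 [0.5208 0.2178 0.0837] white [[0.5116, 0.2489, 0.083], [0.5414, 0.2363, 0.0854], [0.5059, 0.238, 0.0846], [0.5312, 0.2222, 0.089], [0.5436, 0.23, 0.0841], [0.5008, 0.2296, 0.0851], [0.5044, 0.2299, 0.0846], [0.5134, 0.222, 0.0871], [0.5163, 0.2188, 0.0883], [0.5197, 0.218, 0.0883], [0.5238, 0.2206, 0.0867], [0.5267, 0.2177, 0.0876]]
knob 33 [0.5229 0.2261 0.0987]
top 67 (array([0.51750966, 0.22550992, 0.0668015 ]), (array([523.1, 226.6]), array([48.5, 60.9]), 85.2))
ring 80 [0.5217 0.2266 0.0817] white [[0.5058, 0.2295, 0.0846], [0.5025, 0.2329, 0.083], [0.5024, 0.2294, 0.0838]]
slide [0.1682 0.2102 0.0601] turn [-0.0004  0.0018  0.002 ]
```

View pics/k.png

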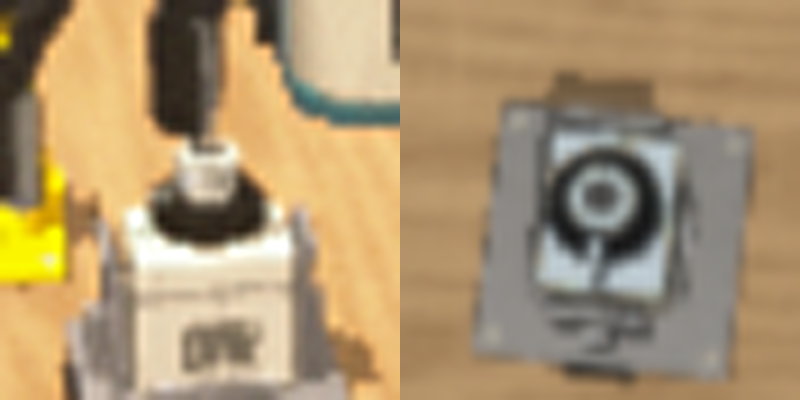

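```bash
cat > ptr.py <<'E'
from h import *
d=cam("top"); M=np.array(d["world_from_camera"]); f=192/np.tan(np.radians(d["vfov"])/2)
g=cv2.cvtColor(d["pixels"],cv2.COLOR_RGB2GRAY)
def proj(P):
    c=(np.asarray(P)-M[:3,3])@M[:3,:3]; return d["cx"]-f*c[...,0]/c[...,2], d["cy"]+f*c[...,1]/c[...,2]
c0=np.array([.5228,.2265])
def polar(z,r,a,c):
    A,Rr=np.meshgrid(a,r); P=np.stack([c[0]-Rr*np.cos(A),c[1]-Rr*np.sin(A),np.full_like(A,z)],-1)
    u,v=proj(P); return cv2.remap(g,u.astype(np.float32),v.astype(np.float32),cv2.INTER_CUBIC).mean(0)
a=np.arange(-1.2,1.21,.1)
# refine ring centre: darkest disc annulus
best=min(((polar(.083,np.arange(.015,.022,.002),np.arange(-3.1,3.1,.1),c0+[i,j]).mean(),i,j) for i in np.arange(-.005,.0051,.001) for j in np.arange(-.005,.0051,.001)))
print(best)
for c in(c0,c0+best[1:]):
    p=polar(.083,np.arange(.015,.021,.001),a,c); w=np.clip(p-np.median(p)-15,0,None); print("pointer",(w*a).sum()/w.sum(),p.astype(int))
    t=polar(.068,np.arange(.0245,.029,.001),np.arange(-.5,.51,.05),c); print("tick",t.astype(int))
E
python3 ptr.py
```

```text
(np.float64(59.016129032258064), np.float64(0.002), np.float64(0.001))
pointer -0.20713245997088697 [ 41  41  42  39  41  45  52  62  87 124 151 129  82  54  48  43  44  42
  39  37  38  39  39  37  35]
tick [194 194 195 196 191 172 147 126 117 124 139 159 177 192 194 193 195 196
 198 200 200]
pointer -0.13284868066774266 [ 39  41  42  40  37  37  38  42  56  87 129 144 106  59  42  33  33  33
  31  31  30  32  30  30  31]
tick [189 186 187 190 195 190 171 146 125 116 120 135 156 177 186 185 186 189
 192 192 190]
```

Emit:
drive_tool --steps '[{"slide": [0.045,0.055,0],"turn": [0,0,0],"hand": 0.5},{"slide": [0.09,0.11,0],"turn": [0,0,0],"hand": 0.5},{"slide": [0.13,0.165,0],"turn": [0,0,0],"hand": 0.5},{"slide": [0.168,0.21,0.02],"turn": [0,0,0],"hand": 0.5},{"slide": [0.168,0.21,0.06],"turn": [0,0,0],"hand": 0.5},{"slide": [0.168,0.21,0.06],"turn": [0,0,0],"hand": 0.5},{"slide": [0.168,0.21,0.06],"turn": [0,0,0],"hand": 0.5}]'

```text
time: 24.25
tool_pos: [0.5235, 0.2236, 0.1516]
tool_rot: [3.141, 0.002, 2.146]
wrist_force: [-0.1, -0.5, 0.0]
gripper_width: 0.0638
gripper_force: 0.0
```

```bash
python3 -c "
from h import *
print(readout.get_state()['tool_pos']);mv(.5230,.2263,.071,3.067-.92)"
```

```text
[0.52349321 0.22362678 0.15161629]
slide [0.0027 0.001  0.0806] turn [ 0.0008  0.0018 -0.0012]
```

Emit:
drive_tool --steps '[{"slide": [0.001,0.0005,0],"turn": [0,0,0],"hand": 0.5},{"slide": [0.001,0.0005,0.03],"turn": [0,0,0],"hand": 0.5},{"slide": [0.001,0.0005,0.06],"turn": [0,0,0],"hand": 0.5},{"slide": [0.001,0.0005,0.08],"turn": [0,0,0],"hand": 0.4},{"slide": [0.001,0.0005,0.08],"turn": [0,0,0],"hand": 0.25},{"slide": [0.001,0.0005,0.08],"turn": [0,0,0],"hand": 0.25}]'

```text
time: 25.0
tool_pos: [0.5238, 0.2258, 0.072]
tool_rot: [3.139, 0.001, 2.146]
wrist_force: [-0.3, 0.2, 0.1]
gripper_width: 0.0535
gripper_force: 0.0
```

Emit:
drive_tool --steps '[{"slide": [0,0,0],"turn": [0,0,0],"hand": -0.1},{"slide": [0,0,0],"turn": [0,0,0],"hand": -0.3},{"slide": [0,0,0],"turn": [0,0,0],"hand": -0.3},{"slide": [0,0,0],"turn": [0,0,0],"hand": -0.3},{"slide": [0,0,0],"turn": [0,0,-0.06],"hand": -0.3},{"slide": [0,0,0],"turn": [0,0,-0.1],"hand": -0.3},{"slide": [0,0,0],"turn": [0,0,-0.1],"hand": -0.3},{"slide": [0,0,0],"turn": [0,0,-0.1],"hand": -0.3},{"slide": [0,0,0],"turn": [0,0,-0.1],"hand": 0.2},{"slide": [0,0,0],"turn": [0,0,-0.1],"hand": 0.5},{"slide": [0,0,0],"turn": [0,0,-0.1],"hand": 0.5}]' --grip_force 20

```text
time: 26.38
tool_pos: [0.5229, 0.2257, 0.0706]
tool_rot: [3.141, 0.001, 2.247]
wrist_force: [0.7, -0.2, -0.3]
gripper_width: 0.0638
gripper_force: 0.0
```

Emit:
drive_tool --steps '[{"slide": [0,0,-0.05],"turn": [0,0,0],"hand": 0.5},{"slide": [0,0,-0.1],"turn": [0,0,0],"hand": 0.5},{"slide": [0,0,-0.14],"turn": [0,0,0],"hand": 0.5},{"slide": [-0.05,-0.05,-0.14],"turn": [0,0,0],"hand": 0.5},{"slide": [-0.09,-0.1,-0.14],"turn": [0,0,0],"hand": 0.5},{"slide": [-0.13,-0.15,-0.14],"turn": [0,0,0],"hand": 0.5},{"slide": [-0.169,-0.21,-0.14],"turn": [0,0,0],"hand": 0.5},{"slide": [-0.169,-0.21,-0.14],"turn": [0,0,0],"hand": 0.5},{"slide": [-0.169,-0.21,-0.14],"turn": [0,0,0],"hand": 0.5}]'

```text
time: 27.5
tool_pos: [0.4646, -0.0381, 0.2109]
tool_rot: [3.14, 0.0, 2.245]
wrist_force: [0.5, 0.5, 0.4]
gripper_width: 0.0639
gripper_force: 0.0
```

```bash
python3 ptr.py; python3 -c "
from h import *
print(readout.get_state()['tool_pos']);mv(.5230,.2263,.15,3.067-.85)"
```

```text
(np.float64(61.346774193548384), np.float64(0.001), np.float64(0.001))
pointer -0.10978922716627536 [ 51  49  47  45  46  45  45  52  69  99 132 141 125  95  65  44  40  39
  39  36  35  35  35  34  36]
tick [193 193 192 192 186 169 144 125 118 124 140 160 178 192 194 193 194 196
 199 201 201]
pointer -0.04646516393442517 [ 51  55  52  48  46  46  42  44  52  75 110 137 136 111  78  47  36  33
  31  31  30  30  30  29  33]
tick [191 191 190 189 190 182 163 139 122 118 127 143 164 182 191 189 188 190
 194 197 198]
[ 0.46500191 -0.0366123   0.21085257]
slide [0.1688 0.2097 0.0611] turn [0.0015 0.0005 0.0301]
```

Emit:
drive_tool --steps '[{"slide": [0.045,0.055,0],"turn": [0,0,0],"hand": 0.3},{"slide": [0.09,0.11,0],"turn": [0,0,0],"hand": 0.3},{"slide": [0.13,0.165,0],"turn": [0,0,0],"hand": 0.3},{"slide": [0.1688,0.2097,0.02],"turn": [0,0,0],"hand": 0.3},{"slide": [0.1688,0.2097,0.06],"turn": [0,0,0],"hand": 0.3},{"slide": [0.1688,0.2097,0.06],"turn": [0,0,0],"hand": 0.3},{"slide": [0.1688,0.2097,0.06],"turn": [0,0,0],"hand": 0.3},{"slide": [0.1688,0.2097,0.06],"turn": [0,0,0],"hand": 0.3},{"slide": [0.1688,0.2097,0.06],"turn": [0,0,0],"hand": 0.3}]'

```text
time: 28.68
tool_pos: [0.5234, 0.225, 0.152]
tool_rot: [3.139, 0.0, 2.246]
wrist_force: [-0.0, 0.4, -0.2]
gripper_width: 0.0553
gripper_force: 0.0
```

```bash
python3 -c "
from h import *
print(readout.get_state()['tool_pos']);mv(.5230,.2263,.0885,3.067-.85)"
```

```text
[0.52335594 0.22504904 0.15196849]
slide [0.0012 0.0003 0.0635] turn [0.0027 0.0004 0.0288]
```

Emit:
drive_tool --steps '[{"slide": [0.001,0,0.03],"turn": [0,0,0],"hand": 0.3},{"slide": [0.001,0,0.055],"turn": [0,0,0],"hand": 0.3},{"slide": [0.001,0,0.063],"turn": [0,0,0],"hand": 0.1},{"slide": [0.001,0,0.063],"turn": [0,0,0],"hand": -0.2},{"slide": [0.001,0,0.063],"turn": [0,0,0],"hand": -0.25},{"slide": [0.001,0,0.063],"turn": [0,0,0],"hand": -0.25}]'

```text
time: 29.42
tool_pos: [0.5227, 0.2263, 0.0885]
tool_rot: [3.14, 0.001, 2.247]
wrist_force: [0.1, 1.0, -0.7]
gripper_width: 0.0317
gripper_force: 0.0
```

Emit:
drive_tool --steps '[{"slide": [0,0,0],"turn": [0,0,0],"hand": -0.5},{"slide": [0,0,0],"turn": [0,0,0],"hand": -0.7},{"slide": [0,0,0],"turn": [0,0,0],"hand": -0.7},{"slide": [0,0,0],"turn": [0,0,0],"hand": -0.7}]' --grip_force 20

```text
time: 29.92
tool_pos: [0.5229, 0.2265, 0.0882]
tool_rot: [3.14, 0.001, 2.247]
wrist_force: [3.3, 2.4, 6.2]
gripper_width: 0.023
gripper_force: 20.6
```

Emit:
drive_tool --steps '[{"slide": [0,0,-0.002],"turn": [0,0,0],"hand": -0.7},{"slide": [0,0,-0.004],"turn": [0,0,0],"hand": -0.7},{"slide": [0,0,-0.006],"turn": [0,0,0],"hand": -0.7},{"slide": [0,0,-0.0075],"turn": [0,0,0],"hand": -0.7},{"slide": [0,0,-0.0075],"turn": [0,0,0],"hand": -0.7}]'

```text
time: 30.55
tool_pos: [0.522, 0.226, 0.095]
tool_rot: [-3.142, 0.001, 2.247]
wrist_force: [0.9, 0.5, -2.6]
gripper_width: 0.0224
gripper_force: 19.8
```

Emit:
drive_tool --steps '[{"slide": [0,0,-0.001],"turn": [0,0,0],"hand": -0.7},{"slide": [0,0,-0.0018],"turn": [0,0,0],"hand": -0.7},{"slide": [0,0,-0.0018],"turn": [0,0,0],"hand": -0.7},{"slide": [0,0,-0.0018],"turn": [0,0,0],"hand": -0.7}]'

```text
time: 31.05
tool_pos: [0.5221, 0.2261, 0.0969]
tool_rot: [3.141, 0.001, 2.247]
wrist_force: [0.9, 0.5, -4.1]
gripper_width: 0.0229
gripper_force: 19.8
```

```bash
python3 -c "
from h import *
s=readout.get_state();print(s['tool_pos'],s['wrist_force'])
S=cam('side');W=cloud(S);h=cv2.cvtColor(S['pixels'],cv2.COLOR_RGB2HSV)
t=near(W,(.522,.227),.05,.06,.078)&(h[...,1]<90)&(h[...,2]>140);print(t.sum(),W[t].mean(0),np.percentile(W[t][:,2],[10,50,90]))
"
```

```text
[0.52213628 0.22605078 0.09688372] [ 0.92998681  0.45620707 -4.05700865]
95 [0.52059447 0.21048925 0.06713955] [0.06232355 0.06819228 0.07019548]
```

Emit:
drive_tool --steps '[{"slide": [0,0,-0.0007],"turn": [0,0,0],"hand": -0.7},{"slide": [0,0,-0.0007],"turn": [0,0,0],"hand": -0.7},{"slide": [0,0,-0.0007],"turn": [0,0,0],"hand": -0.7},{"slide": [0,0,-0.0007],"turn": [0,0,0],"hand": -0.7},{"slide": [0,0,-0.0007],"turn": [0,0,0],"hand": -0.7}]'

```text
time: 31.72
tool_pos: [0.5222, 0.2261, 0.0976]
tool_rot: [3.141, 0.001, 2.247]
wrist_force: [0.5, 0.8, -3.7]
gripper_width: 0.0227
gripper_force: 19.8
```

```bash
python3 -c "
from h import *
S=cam('side');W=cloud(S);h=cv2.cvtColor(S['pixels'],cv2.COLOR_RGB2HSV)
t=near(W,(.522,.227),.02,.085,.125)
for p,q in zip(W[t],h[t]):
  if q[2]>120: print(p.round(4),q)
m=near(W,(.522,.227),.04,.05,.16);v,u=np.argwhere(m).mean(0).astype(int)
cv2.imwrite('pics/n.png',cv2.resize(S['pixels'][v-25:v+25,u-25:u+25],(500,500),interpolation=cv2.INTER_CUBIC)[...,::-1])
"
```

```text
[0.5289 0.2264 0.1102] [ 18  59 139]
[0.5317 0.2229 0.1114] [ 19  52 161]
[0.5236 0.218  0.1106] [ 20  54 181]
[0.5268 0.2169 0.1108] [ 19  49 182]
[0.5317 0.2232 0.1075] [ 19  50 127]
[0.5232 0.2165 0.1076] [ 18  51 184]
[0.5265 0.2155 0.1076] [ 17  48 180]
[0.5308 0.2193 0.1055] [ 15  28 129]
[0.5147 0.209  0.1079] [ 17  57 125]
[0.5238 0.2199 0.1022] [ 17  55 176]
[0.5273 0.2197 0.1019] [ 19  52 173]
[0.5305 0.2183 0.1022] [ 16  47 178]
[0.503  0.221  0.1001] [ 16 110 179]
[0.5117 0.2119 0.1033] [ 18  50 122]
[0.5231 0.2165 0.1   ] [ 19  59 142]
[0.5268 0.2172 0.0993] [ 21  53 164]
[0.5306 0.2189 0.0981] [ 16  79 181]
[0.5162 0.2174 0.0965] [ 19  57 143]
[0.5193 0.2152 0.0972] [ 16  54 174]
[0.5248 0.225  0.0922] [ 17  60 136]
[0.5047 0.2313 0.0877] [ 16 135 130]
[0.5175 0.2245 0.0894] [ 17  61 134]
[0.5202 0.22   0.0912] [ 19  61 155]
[0.5237 0.2203 0.0906] [ 17  67 137]
[0.5204 0.2213 0.0867] [ 18  59 142]
```

View pics/n.png

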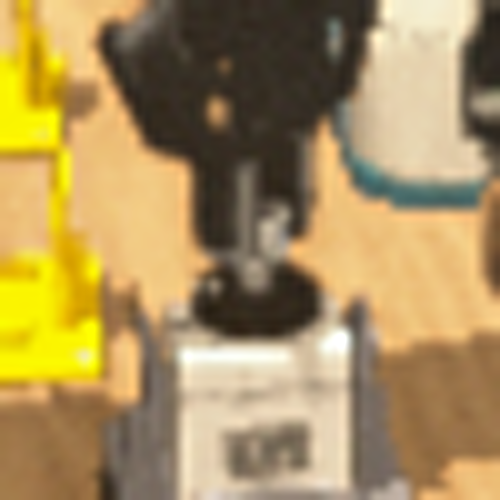

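Emit:
drive_tool --steps '[{"slide": [0,0,0],"turn": [0,0,0],"hand": -0.2},{"slide": [0,0,0],"turn": [0,0,0],"hand": 0.3},{"slide": [0,0,0],"turn": [0,0,0],"hand": 0.5},{"slide": [0,0,-0.05],"turn": [0,0,0],"hand": 0.5},{"slide": [0,0,-0.1],"turn": [0,0,0],"hand": 0.5},{"slide": [-0.05,-0.05,-0.12],"turn": [0,0,0],"hand": 0.5},{"slide": [-0.09,-0.1,-0.12],"turn": [0,0,0],"hand": 0.5},{"slide": [-0.13,-0.15,-0.12],"turn": [0,0,0],"hand": 0.5},{"slide": [-0.169,-0.21,-0.12],"turn": [0,0,0],"hand": 0.5},{"slide": [-0.169,-0.21,-0.12],"turn": [0,0,0],"hand": 0.5},{"slide": [-0.169,-0.21,-0.12],"turn": [0,0,0],"hand": 0.5}]'

```text
time: 33.15
tool_pos: [0.4639, -0.0381, 0.218]
tool_rot: [3.139, -0.0, 2.244]
wrist_force: [0.3, 1.1, 0.5]
gripper_width: 0.0641
gripper_force: 0.0
```

```bash
python3 ptr.py; python3 look.py z | grep -v white
```

```text
(np.float64(57.88306451612903), np.float64(0.001), np.float64(0.0))
pointer -0.04913121629718287 [ 46  44  44  43  41  40  42  45  54  71  94 119 131 105  63  42  38  32
  32  30  30  31  34  34  34]
tick [198 198 195 194 189 178 165 151 135 124 129 152 177 194 196 194 194 194
 193 195 196]
pointer -0.043772672309551515 [ 44  43  41  40  38  36  36  39  47  64  88 115 129 102  59  38  33  29
  28  27  28  31  33  33  34]
tick [194 194 193 191 187 176 164 150 134 124 129 150 175 190 190 189 189 188
 188 190 191]
[-1.05 -0.11  1.    1.92  0.09  1.28  0.59] [ 0.46421996 -0.03654112  0.21792329] [3.13984040e+00 4.29900439e-04 2.24656903e+00] [-0.04309734  0.17682896  0.02229377]
knob 31 [0.5212 0.2222 0.1004]
top 94 (array([0.52037572, 0.21514841, 0.06805326]), (array([521.3, 223.5]), array([50.6, 81.9]), 85.6))
knob 38 [0.5217 0.2258 0.0988]
top 66 (array([0.51478242, 0.22427127, 0.06726492]), (array([521.4, 225.4]), array([48.7, 58.9]), 84.9))
```

Knob is back in, the ring pointer is on the tick, and the unit is seated, so I'm handing in.

```bash
python3 -c "
from workcell import workorder
print(workorder.job_done())"
```

```text
the job is handed in; nothing more can be done
None
```

I handed the job in after about 33 s of robot time; the hand-in gave no verdict. In the last pictures the control unit is seated in the dock, the ring pointer is within about 0.05 rad of the tick, and the start knob is back in after being pulled about 9.4 mm and held.

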